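# Find the bolt that has not caught and hold its bearing cap open

## Robot

A 7-joint arm with a two-finger parallel gripper is mounted at the origin on the work surface. World frame = base frame: x ahead of the robot, y to its left, z up, the work surface at z = 0. Lengths are in m, angles in rad, forces in N, time in s.
With the tool pointing down it reaches from about 0.4 to 0.875 m from the base axis. Payload 4.4 kg.
Tool frame: the origin (TCP) lies at the very end of the fingers, on their centre line; the grasp point (between the pads) lies 19 mm behind it; z points along the fingers, y is the line along which they close (so a half turn about z gives the same grasp; the last joint's range is limited). The gripper opens to 85 mm and grips with 20 to 120 N. Pads are 22 mm wide; open, the fingers measure 114 mm over their backs; the gripper's body (76 mm by 85 mm) begins 54 mm behind the grasp point. The pads swing forward as they close: fully open they stand 13 mm farther back than shut.
Start: joints at [-1.369, 0.628, 0.038, 1.517, -0.027, 0.996, -0.02], TCP at [0.172, 0.627, 0.198] pointing down, gripper open.
Joint ranges: [-3.06, 3.06], [-0.37, 2.12], [-1.25, 1.32], [0.18, 2.47], [-1.1, 4.24], [0.23, 1.98], [-2.94, 2.94]. Speed limits (rad/s): [2.57, 2.57, 3.14, 3.14, 3.14, 3.14, 3.14].

## Interface

Orientations are given as a unit quaternion [x, y, z, w].
In Python, from station import manip gives the robot as it stands.
- The arm moves only by the tool arm_command, never from a script. Its argument "steps" is a list of rows, each an object of numbers: "tx", "ty", "tz": the shift along the tool's x, y, z in units of 60 mm (1.0 is 60 mm); "rx", "ry", "rz": the turn, a rotation vector about the tool's x, y, z in units of 6 degrees (1.0 is 6 degrees); "gripper": the closure, from -1 (fully open) to 1 (shut). In form: [{"tx": .., "ty": .., "tz": .., "rx": .., "ry": .., "rz": .., "gripper": ..}, ...]. A call has 1 to 10 rows; each row shifts and turns the commanded pose from where the row before left it, along the tool's axes as they then stand; what a row does not reach is not made up. A row lasts 1/8 s, in which the tool goes at most 62.5 mm and 10.7 degrees, less where a joint would pass 70% of its speed; a pose out of reach is approached as far as the arm can. A call is refused whole if a number of a shift passes 1 or a number of a turn 1, either way. A call with a gripper value outside its range is refused whole. The fingers move at their own pace and stop on an object; "grip_force" is the grip in N (left out, the last holds). Time passes only in rows, so rows that do not move let the fingers close. It gives the time, the measured TCP pose, the force, the opening and the grip force at its end, in the units of the state.
- manip.sense(): the state, without advancing time (a new reading comes with each control period).
- manip.capture(name): name is "side" or "top" or "wrist"; returns a dict with "color" (480x640x3 uint8, blue, green, red), "fx", "fy", "cx", "cy" (pixels), "eye" and "attitude" of the camera in the world; the wrist camera has in their place "hand_eye" (4x4, takes a point from camera to tool coordinates, whose origin is the TCP and whose axes are the flange's). Camera axes: x right, y down, z forward; pixel columns grow to the right and rows downward; lengths in m; the calibration is good to about 2 mm. A picture is of the moment at which its call begins: read the wrist's pose just before it. There is no depth.
- manip.close_job(): hands the job in; it is judged then, once.
Trained networks look in the newest picture that a camera, given by its name, has taken for a name from the list of things; names that differ only in an ending like _2 or _b are one class to them, and where a whole thing is asked for, a point or a joint stands for the part that bears it (a point fixed in the world has none). Each returns a list of dicts, best first, with "conf" (0 to 1); they miss things now and then, are a little off and sometimes report something else, mostly with a low value. They report only what shows in the picture. A call takes as long as a camera call.
- manip.find_in(camera, query): "xy" ([column, row] in pixels, amid what is visible of it).
The state is a dict: "clock": time; "joints": joint angles; "dq": joint speeds; "effort": joint torques, N m; "ee_pos": TCP position; "ee_rot": TCP orientation; "contact_force": force on the tool from outside, world axes, zero at the start; "wrist_torque": the same for the moment, N m; "grip_width": finger opening in m; "grasp_force": force on a finger pad.
Only numpy, scipy, OpenCV 4.12 (cv2) and the standard library are available. Lean on these libraries where they do the work, as an engineer would, in place of code of your own. Each camera call takes 0.05 s, during which the arm holds its last target. There are 200 camera calls.

## Task

Swing the clear guard hood of the bearing gauging rig up and over until it rests on its stop, then tap the three knurled cap bolts from above until you find the one that has not caught and gives under the tap. Lift the hinged bearing cap of that bolt (the captive bolt comes up with it) by at least 45 degrees and finish holding it open so the seat can be looked at; do not pull at the two caps that are bolted tight, and leave the parts lying on the bench alone.

Things in the scene. Friction and masses are not known exactly. Their poses are not given: they have to be found in the camera images.
- rig: bearing gauging rig fixed to the bench: grey-green cast base 360 x 200 mm, deck 45 mm above the bench. Origin: centre of its underside. Its x axis runs along the chrome mandrel, roughly away from the robot; y points to the hinge side of hood and caps (robot's left); z up. Three alike bearing seats at x = -85, 0, +85 mm. Two padded stop arms stand out at +y to y = 187 mm, under 45 mm high
- hood (a joint): clear guard hood, aluminium edges, black handle, 340 x 185 mm, 105 mm high, about 0.7 kg, over all three seats (top face 150 mm above the bench when shut); hinge axis along rig x on the +y side. Radians: 0 shut, 1.6 fully open with its back lying on the stop arms. Light hinge: left alone it falls shut below about 0.9 and falls open beyond
- hood_handle (a point): middle of the hood's round black handle bar (10 mm thick, 110 mm long along rig x, 35 mm free between bar and hood top); moves with the hood. Shut: rig y = -83 mm, 190 mm above the bench, over the hood's front edge. Fully open: rig y = +245 mm, 219 mm above the bench; the bar is then on the +y side of the upright hood top, whose edge is only 5 mm higher than the bar
- hood_hinge (a point): point on the hood's hinge axis at mid length: rig y = +95 mm, 45 mm above the bench
- bolt_near (a point): centre of the top of the bolt head at the seat nearest the robot (rig x = -85, y = -46 mm) with its cap shut, 119 mm above the bench; fixed to the rig, does not move with the bolt. All three bolts look alike: brass knurled heads 22 mm across, 22 mm high, upright, standing 7 mm clear of the cap's lug (20 mm wide along x)
- bolt_mid (a point): the same for the middle seat (rig x = 0). Which of the three bolts has not caught changes every time and cannot be seen: that one goes 6 mm down on a soft spring (1 N at first, 3 N fully down) and comes up when let go; a caught bolt stands firm
- bolt_far (a point): the same for the seat farthest from the robot (rig x = +85 mm)
- cap_hinge (a point): fixed point on the common hinge axis of the three caps, at the middle seat: rig y = +46 mm, 78 mm above the bench; the axis runs along rig x. Each cap is an arch over its bearing, 28 mm wide along x, its top 112 mm above the bench, with a lug at y = -46 mm that carries the bolt, so a bolt swings about this axis as its cap lifts (0.092 m off it level, its top 41 mm above it)
- bolt_1 (a joint): how far one of the three bolts is pressed down, m (0 up, 0.006 down). The numbers 1 to 3 do not tell near, mid or far: that changes every time. bolt_N sits in cap_N
- bolt_2 (a joint): the same for another bolt
- bolt_3 (a joint): the same for another bolt
- cap_1 (a joint): opening angle of the cap with bolt_1, radians, 0 shut, 1.3 at most. A cap weighs 0.22 kg; when its bolt has not caught it lifts freely and falls shut when let go; when its bolt has caught it is held stiffly shut
- cap_2 (a joint): the same for the cap with bolt_2
- cap_3 (a joint): the same for the cap with bolt_3
- flanged_bearing: loose steel flanged bearing, 66 mm across the flange, 18 mm high, standing on the bench; origin under its centre. Leave alone
- phenolic_spacer: loose tan phenolic ring, 44 mm across, 30 mm high; origin under its centre. Leave alone
- chrome_sleeve: loose chrome press sleeve, 40 mm across, 60 mm high, upright; origin under its centre. Leave alone
- arbor_plug: loose red anodised plug, 36 mm across its head, 44 mm high, upright, head up; origin under its centre. Leave alone
- setting_ring: loose dark steel setting disc, 70 mm across, 20 mm high; origin under its centre. Leave alone
- brass_drift: loose brass rod, 25 mm thick, 110 mm long, lying; origin under its middle. Leave alone

How it is judged:
On the way, in this order (a step that is already met when the one before it is completed fails the run):
1. the hood rests open on its stop (value of joint hood above 1.55 rad and velocity of joint hood below 0.1 rad/s), for 0.2 s.
2. the bolt that has not caught is tapped down (value of joint bolt_2 above 0.003 m and value of joint cap_2 below 0.1 rad and contact force between the fingers and cap_2 above 0.5 N), for 0.02 s.
At the end, for the whole second after the job is handed in: the cap whose bolt has not caught is held still by the fingers, lifted by 45 degrees (at least 0.72 rad counts); the hood rests open on its stop (over 1.55 rad); the other two caps are shut (value of joint cap_2 above 0.72 rad and velocity of joint cap_2 between -0.1 and 0.1 rad/s and contact force between the fingers and cap_2 above 1 N and value of joint hood above 1.55 rad and value of joint each of cap_1, cap_3 below 0.03 rad); the arm keeps its last pose, push and grip.
It fails at once if a cap that is bolted tight is pulled at (gives more than 0.05 rad, about 14 N at its bolt) (value of joint any of cap_1, cap_3 above 0.05 rad).
It fails at once if a part lying on the bench is moved by more than 30 mm (distance of any of flanged_bearing, phenolic_spacer, chrome_sleeve, arbor_plug, setting_ring, brass_drift from where it was at the start of the episode above 0.03 m).
It also fails if it takes over 64 s, if anything falls off the work surface, if the arm or the gripper's body presses on something with over 40 N, if the wrist force passes 120 N, or if a joint passes its speed limit or range.

## Working session

There is one attempt and no reset: what is moved stays moved. The work goes in short steps, Python scripts to look and compute and a tool call to move; the robot and the scene stay as the last step left them, time stands still between calls to the robot, and variables do not carry over. Pictures are saved under pics/ and viewed, at most 10 in all, crops included, and the job is handed in when it is done.

Besides the shell and the picture viewer there is one more tool, called as name(argument=value, ...), one argument or row to a line, values as JSON. arm_command: Moves the arm, as the interface text tells. Its arguments: {"type":"object","properties":{"steps":{"type":"array"},"grip_force":{"type":"number"}},"required":["steps"]}

```bash
mkdir -p pics; ls; cat > h.py <<'E'
import numpy as np, cv2
from station import manip
from scipy.spatial.transform import Rotation as R
def camT(c,s=None):
    if 'eye' in c:
        a=np.array(c['attitude'],float)
        Rm=a if a.shape==(3,3) else R.from_quat(a).as_matrix()
        return Rm,np.array(c['eye'],float)
    T=np.array(c['hand_eye']);Rw=R.from_quat(s['ee_rot']).as_matrix()
    return Rw@T[:3,:3],Rw@T[:3,3]+np.array(s['ee_pos'])
def ray(c,xy,s=None):
    Rm,e=camT(c,s)
    d=Rm@np.array([(xy[0]-c['cx'])/c['fx'],(xy[1]-c['cy'])/c['fy'],1.]);return e,d/np.linalg.norm(d)
def atz(c,xy,z,s=None):
    e,d=ray(c,xy,s);return e+d*(z-e[2])/d[2]
def proj(c,P,s=None):
    Rm,e=camT(c,s);q=Rm.T@(np.array(P)-e);return np.array([c['fx']*q[0]/q[2]+c['cx'],c['fy']*q[1]/q[2]+c['cy']])
def tri(rs):
    A=sum(np.eye(3)-np.outer(d,d) for e,d in rs);b=sum((np.eye(3)-np.outer(d,d))@e for e,d in rs);return np.linalg.solve(A,b)
E
python3 - <<'E'
from h import *
s=manip.sense();print(s)
for n in('top','side'):
    c=manip.capture(n);cv2.imwrite(f'pics/{n}0.png',c['color']);print(n,{k:np.round(v,3) for k,v in c.items() if k!='color'})
    for q in('rig','hood','hood_handle','hood_hinge','bolt_near','bolt_mid','bolt_far','cap_hinge','chrome_sleeve','arbor_plug'):
        print(q,[(np.round(r['xy']),round(r['conf'],2)) for r in manip.find_in(n,q)[:3]])
E
```

```text
pics
{'clock': 0.0, 'joints': array([-1.36882247,  0.62936207,  0.03846505,  1.51839987, -0.02696629,
        0.99629055, -0.01999933]), 'dq': array([-0.00136119, -0.0018748 , -0.000614  , -0.000185  ,  0.00169262,
        0.00039215, -0.00027455]), 'effort': array([ 2.42167316e-04, -5.63410449e+01,  1.22656949e+00, -1.93432796e+01,
        1.11061797e-02,  1.09242156e-02,  5.61245599e-06]), 'ee_pos': array([0.17179149, 0.62615543, 0.19726907]), 'ee_rot': array([ 1.33487416e-01,  9.91050033e-01, -9.65993774e-04, -9.53125672e-05]), 'contact_force': array([-0.10786792,  0.4316321 ,  0.15874858]), 'wrist_torque': array([ 0.07092851, -0.01603815,  0.00163193]), 'grasp_force': 0.0, 'grip_width': 0.08524709420598599}
top {'fx': np.float64(602.959), 'fy': np.float64(602.959), 'cx': np.float64(315.652), 'cy': np.float64(237.39), 'eye': array([ 0.201, -0.031,  1.748]), 'attitude': array([-0.695,  0.712, -0.074,  0.071])}
rig [(array([308., 224.]), 0.82)]
hood []
hood_handle [(array([311., 221.]), 0.97)]
hood_hinge [(array([311., 223.]), 0.61)]
bolt_near [(array([308., 222.]), 0.64)]
bolt_mid 
[... 206 characters left out ...]
np.float64(437.761), 'fy': np.float64(437.761), 'cx': np.float64(318.797), 'cy': np.float64(242.91), 'eye': array([0.307, 0.918, 0.873]), 'attitude': array([-0.092,  0.887, -0.448,  0.055])}
rig [(array([321., 208.]), 0.18)]
hood [(array([298., 255.]), 0.62), (array([254., 430.]), 0.16)]
hood_handle [(array([297., 258.]), 0.86)]
hood_hinge [(array([297., 256.]), 0.96)]
bolt_near [(array([299., 262.]), 0.78), (array([294., 255.]), 0.55)]
bolt_mid [(array([297., 264.]), 0.86)]
bolt_far [(array([297., 264.]), 0.81)]
cap_hinge [(array([298., 263.]), 0.84), (array([332., 441.]), 0.37)]
chrome_sleeve [(array([252., 429.]), 0.69), (array([294., 254.]), 0.22)]
arbor_plug [(array([332., 440.]), 0.9)]
```

View pics/top0.png

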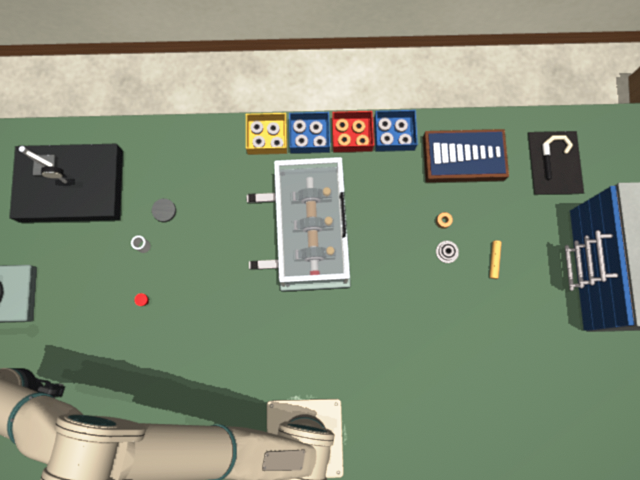

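View pics/side0.png

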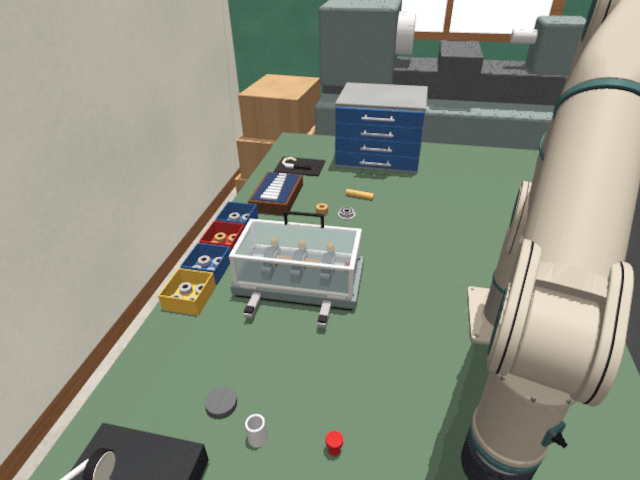

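```bash
python3 - <<'E'
from h import *
a=cv2.imread('pics/top0.png')[150:300,240:360];b=cv2.imread('pics/side0.png')[200:335,225:370]
a=cv2.resize(a,None,fx=4,fy=4,interpolation=3);b=cv2.resize(b,None,fx=4,fy=4,interpolation=3)
cv2.imwrite('pics/a.png',a);cv2.imwrite('pics/b.png',b)
E
```

```text
(no output)
```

View pics/a.png

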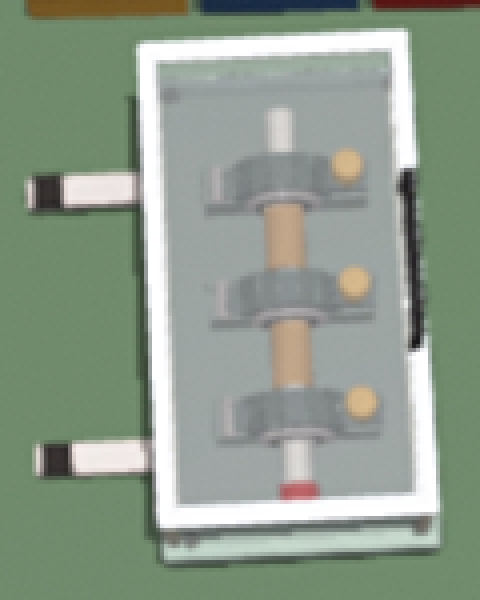

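View pics/b.png

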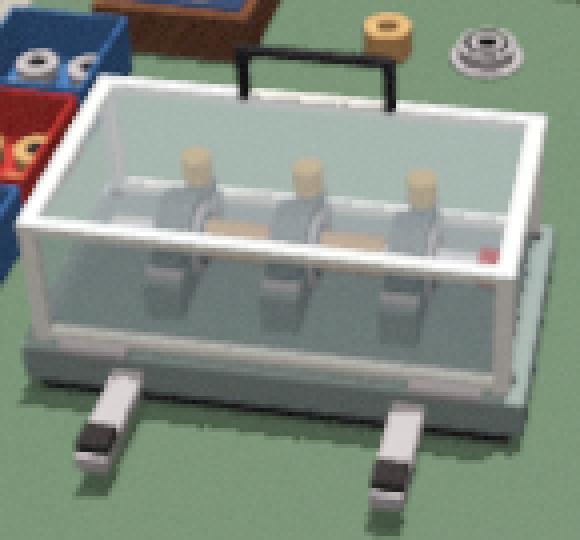

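```bash
cat > fit.py <<'E'
from h import *
from scipy.optimize import least_squares
ct=manip.capture('top');cs=manip.capture('side')
hz=.190
L=[(ct,(85,-46,.119),(326.6,191)),(ct,(0,-46,.119),(328.3,220.3)),(ct,(-85,-46,.119),(330,250.5)),(ct,(55,-83,hz),(341.7,193)),(ct,(-55,-83,hz),(344,237)),
(cs,(85,-46,.119),(274.2,238)),(cs,(0,-46,.119),(302,240.8)),(cs,(-85,-46,.119),(330.8,243.8)),(cs,(55,-83,hz),(285,213)),(cs,(-55,-83,hz),(323.5,215.8))]
def W(p,q):
    c,s=np.cos(p[2]),np.sin(p[2]);x,y=q[0]/1000,q[1]/1000
    return np.array([p[0]+c*x-s*y,p[1]+s*x+c*y,q[2]])
f=lambda p:np.concatenate([proj(c,W(p,q))-u for c,q,u in L])
r=least_squares(f,[.6,0,0],loss='soft_l1');p=r.x;print(p,np.round(f(p).reshape(-1,2),1).tolist())
np.save('rig.npy',p)
for n,q in dict(handle=(0,-83,.19),opened=(0,245,.219),hinge=(0,95,.045),bn=(-85,-46,.119),bm=(0,-46,.119),bf=(85,-46,.119),cap=(0,46,.078)).items(): print(n,W(p,q).round(4))
E
python3 fit.py
```

```text
[ 0.58583242 -0.03466868  0.02448709] [[0.3, 0.3], [0.2, 0.4], [0.2, 0.3], [0.1, 1.0], [0.2, -2.9], [-0.3, 0.6], [-0.1, 0.7], [-0.2, 0.6], [0.4, -0.4], [-1.1, 0.2]]
handle [ 0.5879 -0.1176  0.19  ]
opened [0.5798 0.2103 0.219 ]
hinge [0.5835 0.0603 0.045 ]
bn [ 0.502  -0.0827  0.119 ]
bm [ 0.587  -0.0807  0.119 ]
bf [ 0.6719 -0.0786  0.119 ]
cap [0.5847 0.0113 0.078 ]
```

arm_command(
  steps=[
    {"tz": -0.6,"rz": -0.93},
    {"tz": -0.6,"rz": -0.93},
    {"tz": -0.6,"rz": -0.94},
    {"tx": -0.41,"ty": -0.78},
    {"tx": -0.41,"ty": -0.78},
    {"tx": -0.41,"ty": -0.78},
    {"tx": -0.41,"ty": -0.78},
    {"tx": -0.41,"ty": -0.78},
    {"tx": -0.41,"ty": -0.78},
    {"tx": -0.41,"ty": -0.78},
  ],
)

```text
invalid input at $.steps[0]: expected keys tx, ty, tz, rx, ry, rz, gripper
```

arm_command(
  steps=[
    {"tx": 0,"ty": 0,"tz": -0.6,"rx": 0,"ry": 0,"rz": -0.93,"gripper": 0},
    {"tx": 0,"ty": 0,"tz": -0.6,"rx": 0,"ry": 0,"rz": -0.93,"gripper": 0},
    {"tx": 0,"ty": 0,"tz": -0.6,"rx": 0,"ry": 0,"rz": -0.94,"gripper": 0},
    {"tx": -0.41,"ty": -0.78,"tz": 0,"rx": 0,"ry": 0,"rz": 0,"gripper": 0},
    {"tx": -0.41,"ty": -0.78,"tz": 0,"rx": 0,"ry": 0,"rz": 0,"gripper": 0},
    {"tx": -0.41,"ty": -0.78,"tz": 0,"rx": 0,"ry": 0,"rz": 0,"gripper": 0},
    {"tx": -0.41,"ty": -0.78,"tz": 0,"rx": 0,"ry": 0,"rz": 0,"gripper": 0},
    {"tx": -0.41,"ty": -0.78,"tz": 0,"rx": 0,"ry": 0,"rz": 0,"gripper": 0},
    {"tx": -0.41,"ty": -0.78,"tz": 0,"rx": 0,"ry": 0,"rz": 0,"gripper": 0},
    {"tx": -0.41,"ty": -0.78,"tz": 0,"rx": 0,"ry": 0,"rz": 0,"gripper": 0},
  ],
  grip_force=30,
)

```text
clock: 2.45
ee_pos: [0.3532, 0.3022, 0.3065]
ee_rot: [-0.013, 1.0, 0.0, 0.0]
contact_force: [1.0, 0.6, 0.0]
grip_width: 0.0429
grasp_force: 0.0
```

arm_command(
  steps=[
    {"tx": -0.415,"ty": -0.79,"tz": 0,"rx": 0,"ry": 0,"rz": 0,"gripper": 0},
    {"tx": -0.415,"ty": -0.79,"tz": 0,"rx": 0,"ry": 0,"rz": 0,"gripper": 0},
    {"tx": -0.415,"ty": -0.79,"tz": 0,"rx": 0,"ry": 0,"rz": 0,"gripper": 0},
    {"tx": -0.415,"ty": -0.79,"tz": 0,"rx": 0,"ry": 0,"rz": 0,"gripper": 0},
    {"tx": -0.415,"ty": -0.79,"tz": 0,"rx": 0,"ry": 0,"rz": 0,"gripper": 0},
    {"tx": -0.415,"ty": -0.79,"tz": 0,"rx": 0,"ry": 0,"rz": 0,"gripper": 0},
    {"tx": -0.415,"ty": -0.79,"tz": 0,"rx": 0,"ry": 0,"rz": 0,"gripper": 0},
    {"tx": -0.415,"ty": -0.79,"tz": 0,"rx": 0,"ry": 0,"rz": 0,"gripper": 0},
    {"tx": -0.415,"ty": -0.79,"tz": 0,"rx": 0,"ry": 0,"rz": 0,"gripper": 0},
    {"tx": 0,"ty": 0,"tz": 0,"rx": 0,"ry": 0,"rz": 0,"gripper": 0},
  ],
)

```text
clock: 3.7
ee_pos: [0.5878, -0.1225, 0.3057]
ee_rot: [-0.009, 1.0, -0.002, -0.0]
contact_force: [-0.6, 0.5, -0.4]
grip_width: 0.0427
grasp_force: 0.0
```

```bash
python3 - <<'E'
from h import *
s=manip.sense();print(s['joints'].round(2),s['ee_pos'].round(4))
c=manip.capture('wrist');cv2.imwrite('pics/w1.png',c['color']);print(c['hand_eye'])
for q in('hood_handle','bolt_near','bolt_mid','bolt_far'):
    for r in manip.find_in('wrist',q)[:2]:
        z=.19 if q[0]=='h' else .119
        print(q,r['conf'],r['xy'],atz(c,r['xy'],z,s).round(4))
from fit import W,p
print([proj(c,W(p,q),s).round() for q in((55,-83,.19),(-55,-83,.19),(-85,-46,.119))])
E
```

```text
[-0.01  0.47  0.26  1.52 -0.12  1.17  1.86] [ 0.5878 -0.1225  0.3057]
[[-5.10950624e-05 -9.60872785e-01 -2.76990051e-01  7.01511256e-02]
 [ 9.99999874e-01  8.91328793e-05 -4.93665435e-04 -2.15062369e-04]
 [ 4.99038602e-04 -2.76990041e-01  9.60872660e-01 -1.76907606e-01]
 [ 0.00000000e+00  0.00000000e+00  0.00000000e+00  1.00000000e+00]]
hood_handle 0.6 [434.2, 160.6] [ 0.5466 -0.0449  0.19  ]
hood_handle 0.32 [48.2, 107.7] [ 0.5158 -0.3117  0.19  ]
bolt_near 0.61 [436.5, 162.9] [ 0.5555 -0.0236  0.119 ]
bolt_mid 0.94 [434.5, 162.6] [ 0.5553 -0.0254  0.119 ]
bolt_far 0.71 [432.3, 165.1] [ 0.5575 -0.0271  0.119 ]
bolt_far 0.23 [429.7, 158.2] [ 0.5516 -0.03    0.119 ]
[ 0.58583242 -0.03466868  0.02448709] [[0.3, 0.3], [0.2, 0.4], [0.2, 0.3], [0.1, 1.0], [0.2, -2.9], [-0.3, 0.6], [-0.1, 0.7], [-0.2, 0.6], [0.4, -0.4], [-1.1, 0.2]]
handle [ 0.5879 -0.1176  0.19  ]
opened [0.5798 0.2103 0.219 ]
hinge [0.5835 0.0603 0.045 ]
bn [ 0.502  -0.0827  0.119 ]
bm [ 0.587  -0.0807  0.119 ]
bf [ 0.6719 -0.0786  0.119 ]
cap [0.5847 0.0113 0.078 ]
[array([330., 285.]), array([330., 139.]), array([372.,  97.])]
```

View pics/w1.png

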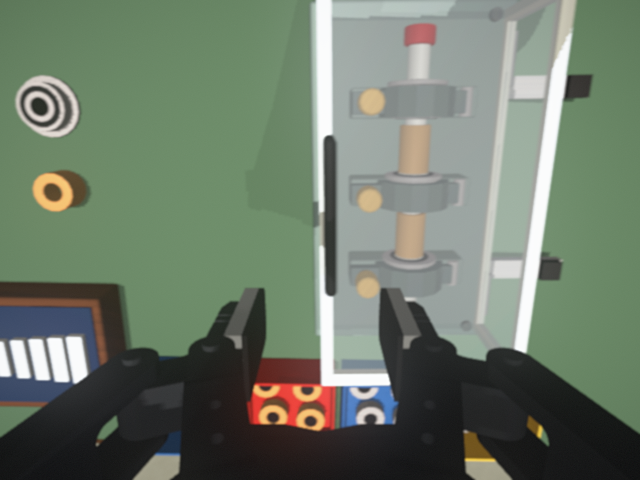

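arm_command(
  steps=[
    {"tx": 0,"ty": 0.08,"tz": 0.6,"rx": 0,"ry": 0,"rz": 0,"gripper": 0},
    {"tx": 0,"ty": 0,"tz": 0.6,"rx": 0,"ry": 0,"rz": 0,"gripper": 0},
    {"tx": 0,"ty": 0,"tz": 0.6,"rx": 0,"ry": 0,"rz": 0,"gripper": 0},
    {"tx": 0,"ty": 0,"tz": 0.44,"rx": 0,"ry": 0,"rz": 0,"gripper": 0},
    {"tx": 0,"ty": 0,"tz": 0,"rx": 0,"ry": 0,"rz": 0,"gripper": 1},
    {"tx": 0,"ty": 0,"tz": 0,"rx": 0,"ry": 0,"rz": 0,"gripper": 1},
    {"tx": 0,"ty": 0,"tz": 0,"rx": 0,"ry": 0,"rz": 0,"gripper": 1},
    {"tx": 0,"ty": 0,"tz": 0,"rx": 0,"ry": 0,"rz": 0,"gripper": 1},
  ],
)

```text
clock: 5.05
ee_pos: [0.5878, -0.1123, 0.1728]
ee_rot: [-0.013, 1.0, -0.0, 0.001]
contact_force: [0.5, 0.2, -0.7]
grip_width: -0.0001
grasp_force: 0.0
```

```bash
python3 - <<'E'
from h import *
s=manip.sense();print(s['joints'].round(2),s['ee_pos'].round(4),s['grip_width'],s['grasp_force'])
c=manip.capture('wrist');d=manip.capture('side');
o=np.hstack([cv2.resize(c['color'],(480,360)),cv2.resize(d['color'][170:290,240:360],(320,360),interpolation=3)])
cv2.imwrite('pics/w2.png',o)
E
```

```text
[-0.    0.59  0.23  1.7  -0.16  0.87  1.89] [ 0.5878 -0.1123  0.1728] -9.211058497984188e-05 0.0
```

View pics/w2.png

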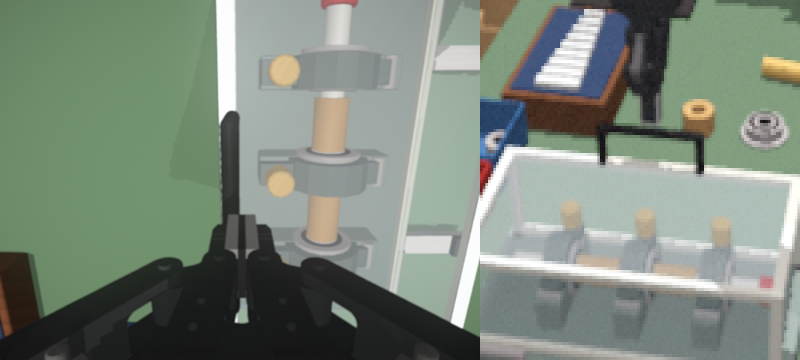

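```bash
python3 - <<'E'
from h import *
s=manip.sense();d=manip.capture('side');c=manip.capture('wrist')
e=s['ee_pos']
print(proj(d,e),proj(d,[.5879,-.1176,.19]),e,proj(c,e,s)*.75, proj(c,[.5879,-.1176,.19],s)*.75,proj(c,[.532,-.119,.19],s)*.75)
e0,dd=ray(d,(303.75,210));print(e0+dd*((.5878-e0[0])/dd[0]) if abs(dd[0])>.1 else 0, [ (e0+dd*((y-e0[1])/dd[1])).round(3).tolist() for y in(-.112,-.13,-.16)])
E
```

```text
[303.68820374 220.37059936] [303.77355634 214.29166932] [ 0.58749707 -0.11230386  0.17240826] [242.01280824 205.51805677] [232.58416919 217.60938327] [231.72884348 116.52343631]
[ 0.5878     -0.11897427  0.20379442] [[0.586, -0.112, 0.208], [0.591, -0.13, 0.197], [0.599, -0.16, 0.177]]
```

```bash
python3 - <<'E'
from h import *
c=manip.capture('wrist');T=np.array(c['hand_eye'])
for z in(0,-.01,-.02,-.03,-.04):
    for x in(0,.011):
        q=T[:3,:3].T@(np.array([x,0,z])-T[:3,3]);print(z,x,(c['fx']*q[0]/q[2]+c['cx']).round(),(c['fy']*q[1]/q[2]+c['cy']).round())
d=manip.capture('side')
o=np.hstack([cv2.resize(c['color'][240:420,240:400],(355,400),interpolation=3),cv2.resize(d['color'][180:240,270:340],(440,400),interpolation=3)])
cv2.imwrite('pics/w3.png',o)
E
```

```text
0 0 323.0 274.0
0 0.011 323.0 251.0
-0.01 0 323.0 282.0
-0.01 0.011 323.0 259.0
-0.02 0 323.0 292.0
-0.02 0.011 323.0 267.0
-0.03 0 323.0 302.0
-0.03 0.011 323.0 276.0
-0.04 0 323.0 314.0
-0.04 0.011 323.0 287.0
```

View pics/w3.png

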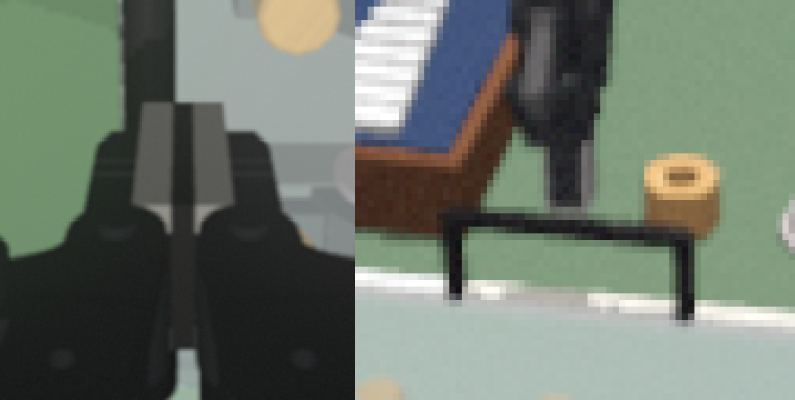

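arm_command(
  steps=[
    {"tx": 0,"ty": -0.09,"tz": 0.08,"rx": 0,"ry": 0,"rz": 0,"gripper": 1},
    {"tx": 0,"ty": 0,"tz": 0.07,"rx": 0,"ry": 0,"rz": 0,"gripper": 1},
    {"tx": 0,"ty": 0,"tz": 0,"rx": 0,"ry": 0,"rz": 0,"gripper": 1},
  ],
)

```text
clock: 5.72
ee_pos: [0.587, -0.1179, 0.1624]
ee_rot: [-0.012, 1.0, -0.0, -0.0]
contact_force: [0.3, 0.7, 0.2]
grip_width: -0.0002
grasp_force: 0.0
```

arm_command(
  steps=[
    {"tx": 0,"ty": 0,"tz": 0.05,"rx": 0,"ry": 0,"rz": 0,"gripper": 1},
    {"tx": 0,"ty": 0,"tz": 0.05,"rx": 0,"ry": 0,"rz": 0,"gripper": 1},
    {"tx": 0,"ty": 0,"tz": 0,"rx": 0,"ry": 0,"rz": 0,"gripper": 1},
  ],
)

```text
clock: 6.1
ee_pos: [0.5875, -0.1179, 0.1615]
ee_rot: [-0.013, 1.0, 0.0, 0.001]
contact_force: [-10.1, 1.4, 30.6]
grip_width: -0.0
grasp_force: 15.4
```

arm_command(
  steps=[
    {"tx": 0,"ty": 0,"tz": -0.22,"rx": 0,"ry": 0,"rz": 0,"gripper": 0},
    {"tx": 0,"ty": 0,"tz": 0,"rx": 0,"ry": 0,"rz": 0,"gripper": 0},
    {"tx": 0,"ty": 0,"tz": 0,"rx": 0,"ry": 0,"rz": 0,"gripper": 0},
    {"tx": 0,"ty": 0,"tz": 0.25,"rx": 0,"ry": 0,"rz": 0,"gripper": 0},
    {"tx": 0,"ty": 0,"tz": 0.25,"rx": 0,"ry": 0,"rz": 0,"gripper": 0},
    {"tx": 0,"ty": 0,"tz": 0,"rx": 0,"ry": 0,"rz": 0,"gripper": 1},
    {"tx": 0,"ty": 0,"tz": 0,"rx": 0,"ry": 0,"rz": 0,"gripper": 1},
    {"tx": 0,"ty": 0,"tz": 0,"rx": 0,"ry": 0,"rz": 0,"gripper": 1},
  ],
)

```text
clock: 7.1
ee_pos: [0.5871, -0.1182, 0.1398]
ee_rot: [-0.013, 1.0, -0.0, -0.0]
contact_force: [0.5, -0.8, -3.9]
grip_width: 0.0089
grasp_force: 29.1
```

arm_command(
  steps=[
    {"tx": 0,"ty": 0.295,"tz": -0.323,"rx": 0,"ry": 0,"rz": 0,"gripper": 1},
    {"tx": 0,"ty": 0.33,"tz": -0.287,"rx": 0,"ry": 0,"rz": 0,"gripper": 1},
    {"tx": 0,"ty": 0.36,"tz": -0.247,"rx": 0,"ry": 0,"rz": 0,"gripper": 1},
    {"tx": 0,"ty": 0.387,"tz": -0.205,"rx": 0,"ry": 0,"rz": 0,"gripper": 1},
    {"tx": 0,"ty": 0.407,"tz": -0.158,"rx": 0,"ry": 0,"rz": 0,"gripper": 1},
    {"tx": 0,"ty": 0.423,"tz": -0.112,"rx": 0,"ry": 0,"rz": 0,"gripper": 1},
    {"tx": 0,"ty": 0.433,"tz": -0.062,"rx": 0,"ry": 0,"rz": 0,"gripper": 1},
    {"tx": 0,"ty": 0,"tz": 0,"rx": 0,"ry": 0,"rz": 0,"gripper": 1},
  ],
  grip_force=25,
)

```text
clock: 8.1
ee_pos: [0.5826, 0.0442, 0.2256]
ee_rot: [-0.015, 1.0, 0.001, 0.0]
contact_force: [-3.9, -1.0, 4.6]
grip_width: 0.0088
grasp_force: 28.5
```

arm_command(
  steps=[
    {"tx": 0,"ty": 0.437,"tz": -0.013,"rx": 0,"ry": 0,"rz": 0,"gripper": 1},
    {"tx": 0,"ty": 0.437,"tz": 0.037,"rx": 0,"ry": 0,"rz": 0,"gripper": 1},
    {"tx": 0,"ty": 0.428,"tz": 0.087,"rx": 0,"ry": 0,"rz": 0,"gripper": 1},
    {"tx": 0,"ty": 0.415,"tz": 0.135,"rx": 0,"ry": 0,"rz": 0,"gripper": 1},
    {"tx": 0,"ty": 0.398,"tz": 0.182,"rx": 0,"ry": 0,"rz": 0,"gripper": 1},
    {"tx": 0,"ty": 0.375,"tz": 0.225,"rx": 0,"ry": 0,"rz": 0,"gripper": 1},
    {"tx": 0,"ty": 0.3,"tz": 0.24,"rx": 0,"ry": 0,"rz": 0,"gripper": 1},
    {"tx": 0,"ty": 0,"tz": 0,"rx": 0,"ry": 0,"rz": 0,"gripper": 1},
  ],
)

```text
clock: 9.1
ee_pos: [0.5784, 0.2094, 0.1688]
ee_rot: [-0.014, 1.0, 0.0, -0.001]
contact_force: [-2.8, 2.0, -1.5]
grip_width: 0.0086
grasp_force: 29.0
```

arm_command(
  steps=[
    {"tx": 0,"ty": 0.03,"tz": 0.05,"rx": 0,"ry": 0,"rz": 0,"gripper": 1},
    {"tx": 0,"ty": 0,"tz": 0,"rx": 0,"ry": 0,"rz": 0,"gripper": 0.35},
    {"tx": 0,"ty": 0,"tz": 0,"rx": 0,"ry": 0,"rz": 0,"gripper": 0.35},
    {"tx": 0,"ty": 0,"tz": 0,"rx": 0,"ry": 0,"rz": 0,"gripper": 0.35},
  ],
)

```text
clock: 9.6
ee_pos: [0.5795, 0.209, 0.1669]
ee_rot: [-0.012, 1.0, -0.0, 0.0]
contact_force: [-0.4, 0.4, 0.7]
grip_width: 0.0274
grasp_force: 0.0
```

arm_command(
  steps=[
    {"tx": 0,"ty": 0,"tz": -0.5,"rx": 0,"ry": 0,"rz": 0,"gripper": 0.35},
    {"tx": 0,"ty": 0,"tz": -0.5,"rx": 0,"ry": 0,"rz": 0,"gripper": 0.35},
    {"tx": 0,"ty": 0,"tz": -0.5,"rx": 0,"ry": 0,"rz": 0,"gripper": 1},
    {"tx": 0.237,"ty": -0.805,"tz": 0,"rx": 0,"ry": 0,"rz": 0,"gripper": 1},
    {"tx": 0.237,"ty": -0.805,"tz": 0,"rx": 0,"ry": 0,"rz": 0,"gripper": 1},
    {"tx": 0.237,"ty": -0.805,"tz": 0,"rx": 0,"ry": 0,"rz": 0,"gripper": 1},
    {"tx": 0.237,"ty": -0.805,"tz": 0,"rx": 0,"ry": 0,"rz": 0,"gripper": 1},
    {"tx": 0.237,"ty": -0.805,"tz": 0,"rx": 0,"ry": 0,"rz": 0,"gripper": 1},
    {"tx": 0.237,"ty": -0.805,"tz": 0,"rx": 0,"ry": 0,"rz": 0,"gripper": 1},
  ],
)

```text
clock: 10.72
ee_pos: [0.5008, -0.0841, 0.2572]
ee_rot: [-0.013, 1.0, -0.0, 0.0]
contact_force: [0.5, -0.8, -0.2]
grip_width: 0.0001
grasp_force: 0.0
```

arm_command(
  steps=[
    {"tx": 0,"ty": 0,"tz": 0,"rx": 0,"ry": 0,"rz": -1,"gripper": 1},
    {"tx": 0,"ty": 0,"tz": 0,"rx": 0,"ry": 0,"rz": -1,"gripper": 1},
    {"tx": 0,"ty": 0,"tz": 0,"rx": 0,"ry": 0,"rz": -1,"gripper": 1},
    {"tx": 0,"ty": 0,"tz": 0,"rx": 0,"ry": 0,"rz": -1,"gripper": 1},
    {"tx": 0,"ty": 0,"tz": 0,"rx": 0,"ry": 0,"rz": -1,"gripper": 1},
    {"tx": 0,"ty": 0,"tz": 0,"rx": 0,"ry": 0,"rz": -1,"gripper": 1},
    {"tx": 0,"ty": 0,"tz": 0,"rx": 0,"ry": 0,"rz": -1,"gripper": 1},
    {"tx": 0,"ty": 0,"tz": 0,"rx": 0,"ry": 0,"rz": -1,"gripper": 1},
  ],
)

```text
clock: 11.72
ee_pos: [0.5012, -0.0827, 0.257]
ee_rot: [-0.42, 0.908, -0.0, 0.0]
contact_force: [-0.3, 0.7, -0.7]
grip_width: 0.0001
grasp_force: 0.0
```

arm_command(
  steps=[
    {"tx": 0,"ty": 0,"tz": 0.2,"rx": 0,"ry": 0,"rz": -1,"gripper": 1},
    {"tx": 0,"ty": 0,"tz": 0.2,"rx": 0,"ry": 0,"rz": -1,"gripper": 1},
    {"tx": 0,"ty": 0,"tz": 0.2,"rx": 0,"ry": 0,"rz": -1,"gripper": 1},
    {"tx": 0,"ty": 0,"tz": 0.2,"rx": 0,"ry": 0,"rz": -1,"gripper": 1},
    {"tx": 0,"ty": 0,"tz": 0.2,"rx": 0,"ry": 0,"rz": -1,"gripper": 1},
    {"tx": 0,"ty": 0,"tz": 0.2,"rx": 0,"ry": 0,"rz": -1,"gripper": 1},
    {"tx": 0,"ty": 0,"tz": 0.2,"rx": 0,"ry": 0,"rz": -1,"gripper": 1},
    {"tx": 0,"ty": 0,"tz": 0,"rx": 0,"ry": 0,"rz": 0,"gripper": 1},
  ],
)

```text
clock: 12.72
ee_pos: [0.5004, -0.0829, 0.1722]
ee_rot: [0.715, -0.699, -0.001, -0.0]
contact_force: [-0.0, 0.4, 1.0]
grip_width: -0.0002
grasp_force: 0.0
```

```bash
python3 - <<'E'
from h import *
s=manip.sense();Rm=R.from_quat(s['ee_rot']).as_matrix();print(s['joints'].round(2),s['ee_pos'].round(4),Rm.round(3).tolist(),s['contact_force'].round(1))
c=manip.capture('wrist');d=manip.capture('side')
from fit import W,p
for n,x in(('n',-85),('m',0),('f',85)): print(n,proj(c,W(p,(x,-46,.119)),s).round())
o=np.hstack([cv2.resize(c['color'],(480,360)),cv2.resize(d['color'][160:320,220:360],(315,360),interpolation=3)])
cv2.imwrite('pics/w4.png',o)
E
```

```text
[ 0.47  0.5  -0.52  1.93  0.34  0.8   2.93] [ 0.5004 -0.0829  0.1722] [[0.023, -1.0, -0.002], [-1.0, -0.023, 0.002], [-0.002, 0.002, -1.0]] [-0.   0.4  1. ]
[ 0.58583242 -0.03466868  0.02448709] [[0.3, 0.3], [0.2, 0.4], [0.2, 0.3], [0.1, 1.0], [0.2, -2.9], [-0.3, 0.6], [-0.1, 0.7], [-0.2, 0.6], [0.4, -0.4], [-1.1, 0.2]]
handle [ 0.5879 -0.1176  0.19  ]
opened [0.5798 0.2103 0.219 ]
hinge [0.5835 0.0603 0.045 ]
bn [ 0.502  -0.0827  0.119 ]
bm [ 0.587  -0.0807  0.119 ]
bf [ 0.6719 -0.0786  0.119 ]
cap [0.5847 0.0113 0.078 ]
n [320. 241.]
m [175. 242.]
f [ 29. 242.]
```

View pics/w4.png

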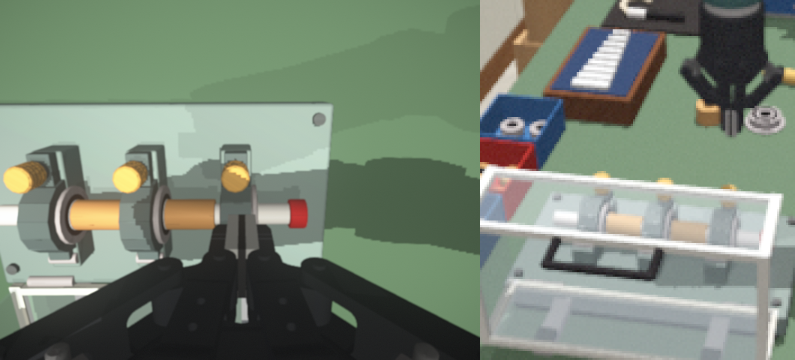

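arm_command(
  steps=[
    {"tx": 0,"ty": 0,"tz": 0,"rx": 0,"ry": 0,"rz": 1,"gripper": 1},
    {"tx": 0,"ty": 0,"tz": 0,"rx": 0,"ry": 0,"rz": 1,"gripper": 1},
    {"tx": 0,"ty": 0,"tz": 0,"rx": 0,"ry": 0,"rz": 1,"gripper": 1},
    {"tx": 0,"ty": 0,"tz": 0,"rx": 0,"ry": 0,"rz": 1,"gripper": 1},
    {"tx": 0,"ty": 0,"tz": 0,"rx": 0,"ry": 0,"rz": 1,"gripper": 1},
    {"tx": 0,"ty": 0,"tz": 0,"rx": 0,"ry": 0,"rz": 1,"gripper": 1},
    {"tx": 0,"ty": 0,"tz": 0,"rx": 0,"ry": 0,"rz": 1,"gripper": 1},
    {"tx": 0,"ty": 0,"tz": 0,"rx": 0,"ry": 0,"rz": 1,"gripper": 1},
    {"tx": 0,"ty": 0,"tz": 0,"rx": 0,"ry": 0,"rz": 1,"gripper": 1},
    {"tx": 0,"ty": 0,"tz": 0,"rx": 0,"ry": 0,"rz": 1,"gripper": 1},
  ],
)

```text
clock: 14.18
ee_pos: [0.5016, -0.082, 0.1739]
ee_rot: [-0.269, 0.963, -0.001, 0.001]
contact_force: [0.2, 0.4, -0.3]
grip_width: 0.0003
grasp_force: 0.0
```

arm_command(
  steps=[
    {"tx": 0,"ty": 0,"tz": 0,"rx": 0,"ry": 0,"rz": 1,"gripper": 1},
    {"tx": 0,"ty": 0,"tz": 0,"rx": 0,"ry": 0,"rz": 1,"gripper": 1},
    {"tx": 0,"ty": 0,"tz": 0,"rx": 0,"ry": 0,"rz": 1,"gripper": 1},
    {"tx": 0,"ty": 0,"tz": 0,"rx": 0,"ry": 0,"rz": 1,"gripper": 1},
    {"tx": 0,"ty": 0,"tz": 0,"rx": 0,"ry": 0,"rz": 1,"gripper": 1},
    {"tx": 0,"ty": 0,"tz": 0,"rx": 0,"ry": 0,"rz": 1,"gripper": 1},
    {"tx": 0,"ty": 0,"tz": 0,"rx": 0,"ry": 0,"rz": 1,"gripper": 1},
    {"tx": 0,"ty": 0,"tz": 0,"rx": 0,"ry": 0,"rz": 1,"gripper": 1},
    {"tx": 0,"ty": 0,"tz": 0,"rx": 0,"ry": 0,"rz": 1,"gripper": 1},
    {"tx": 0,"ty": 0,"tz": 0,"rx": 0,"ry": 0,"rz": 1,"gripper": 1},
  ],
)

```text
clock: 15.42
ee_pos: [0.5018, -0.0819, 0.1739]
ee_rot: [0.248, 0.969, 0.0, 0.001]
contact_force: [-0.6, 0.9, -0.5]
grip_width: 0.0001
grasp_force: 0.0
```

arm_command(
  steps=[
    {"tx": 0,"ty": 0,"tz": 0,"rx": 0,"ry": 0,"rz": 1,"gripper": 1},
    {"tx": 0,"ty": 0,"tz": 0,"rx": 0,"ry": 0,"rz": 1,"gripper": 1},
    {"tx": 0,"ty": 0,"tz": 0,"rx": 0,"ry": 0,"rz": 1,"gripper": 1},
    {"tx": 0,"ty": 0,"tz": 0,"rx": 0,"ry": 0,"rz": 1,"gripper": 1},
    {"tx": 0,"ty": 0,"tz": 0,"rx": 0,"ry": 0,"rz": 1,"gripper": 1},
    {"tx": 0,"ty": 0,"tz": 0,"rx": 0,"ry": 0,"rz": 1,"gripper": 1},
    {"tx": 0,"ty": 0,"tz": 0,"rx": 0,"ry": 0,"rz": 1,"gripper": 1},
    {"tx": 0,"ty": 0,"tz": 0,"rx": 0,"ry": 0,"rz": 1,"gripper": 1},
    {"tx": 0,"ty": 0,"tz": 0,"rx": 0,"ry": 0,"rz": 1,"gripper": 1},
    {"tx": 0,"ty": 0,"tz": 0,"rx": 0,"ry": 0,"rz": 1,"gripper": 1},
  ],
)

```text
clock: 16.68
ee_pos: [0.5019, -0.0818, 0.1741]
ee_rot: [0.699, 0.715, 0.001, 0.001]
contact_force: [0.7, 0.5, -0.1]
grip_width: 0.0001
grasp_force: 0.0
```

```bash
python3 - <<'E'
from h import *
s=manip.sense();Rm=R.from_quat(s['ee_rot']).as_matrix();print(s['joints'].round(2),s['ee_pos'].round(4),Rm.round(3).tolist(),s['contact_force'].round(1))
E
```

```text
[-0.15  0.48  0.38  1.94 -0.25  0.76  0.39] [ 0.5019 -0.0818  0.1741] [[-0.022, 1.0, 0.002], [1.0, 0.022, -0.0], [-0.0, 0.002, -1.0]] [ 0.7  0.5 -0.1]
```

arm_command(
  steps=[
    {"tx": -0.015,"ty": 0,"tz": 0.34,"rx": 0,"ry": 0,"rz": 0,"gripper": 1},
    {"tx": 0,"ty": 0,"tz": 0.34,"rx": 0,"ry": 0,"rz": 0,"gripper": 1},
    {"tx": 0,"ty": 0,"tz": 0.34,"rx": 0,"ry": 0,"rz": 0,"gripper": 1},
    {"tx": 0,"ty": 0,"tz": 0.34,"rx": 0,"ry": 0,"rz": 0,"gripper": 1},
    {"tx": 0,"ty": 0,"tz": 0.05,"rx": 0,"ry": 0,"rz": 0,"gripper": 1},
    {"tx": 0,"ty": 0,"tz": 0.05,"rx": 0,"ry": 0,"rz": 0,"gripper": 1},
    {"tx": 0,"ty": 0,"tz": 0.05,"rx": 0,"ry": 0,"rz": 0,"gripper": 1},
    {"tx": 0,"ty": 0,"tz": 0,"rx": 0,"ry": 0,"rz": 0,"gripper": 1},
  ],
)

```text
clock: 17.68
ee_pos: [0.5019, -0.0832, 0.083]
ee_rot: [0.698, 0.716, 0.001, 0.001]
contact_force: [0.6, 0.8, 1.8]
grip_width: 0.0002
grasp_force: 0.8
```

arm_command(
  steps=[
    {"tx": 0,"ty": 0,"tz": 0.04,"rx": 0,"ry": 0,"rz": 0,"gripper": 1},
    {"tx": 0,"ty": 0,"tz": 0,"rx": 0,"ry": 0,"rz": 0,"gripper": 1},
  ],
)

```text
clock: 17.92
ee_pos: [0.5018, -0.0832, 0.0803]
ee_rot: [0.698, 0.716, 0.0, 0.001]
contact_force: [1.6, 0.6, 2.1]
grip_width: 0.0002
grasp_force: 1.3
```

arm_command(
  steps=[
    {"tx": 0,"ty": 0,"tz": 0.03,"rx": 0,"ry": 0,"rz": 0,"gripper": 1},
    {"tx": 0,"ty": 0,"tz": 0,"rx": 0,"ry": 0,"rz": 0,"gripper": 1},
  ],
)

```text
clock: 18.18
ee_pos: [0.5019, -0.0832, 0.0796]
ee_rot: [0.698, 0.716, 0.001, 0.001]
contact_force: [-1.2, 1.2, 14.0]
grip_width: 0.0003
grasp_force: 7.0
```

arm_command(
  steps=[
    {"tx": 0,"ty": 0,"tz": -0.5,"rx": 0,"ry": 0,"rz": 0,"gripper": 1},
    {"tx": 0,"ty": 0,"tz": -0.4,"rx": 0,"ry": 0,"rz": 0,"gripper": 0},
    {"tx": 0.01,"ty": 0,"tz": 0,"rx": 0,"ry": 0,"rz": 0,"gripper": 0},
    {"tx": 0,"ty": 0,"tz": 0,"rx": 0,"ry": 0,"rz": 0,"gripper": 0},
    {"tx": 0,"ty": 0,"tz": 0.35,"rx": 0,"ry": 0,"rz": 0,"gripper": 0},
    {"tx": 0,"ty": 0,"tz": 0.35,"rx": 0,"ry": 0,"rz": 0,"gripper": 0},
    {"tx": 0,"ty": 0,"tz": 0.32,"rx": 0,"ry": 0,"rz": 0,"gripper": 0},
    {"tx": 0,"ty": 0,"tz": 0,"rx": 0,"ry": 0,"rz": 0,"gripper": 1},
    {"tx": 0,"ty": 0,"tz": 0,"rx": 0,"ry": 0,"rz": 0,"gripper": 1},
    {"tx": 0,"ty": 0,"tz": 0,"rx": 0,"ry": 0,"rz": 0,"gripper": 1},
  ],
  grip_force=30,
)

```text
clock: 19.42
ee_pos: [0.5053, -0.0812, 0.0714]
ee_rot: [0.697, 0.717, 0.002, 0.002]
contact_force: [8.1, 3.1, -4.4]
grip_width: 0.0203
grasp_force: 29.5
```

arm_command(
  steps=[
    {"tx": 0.053,"ty": 0.05,"tz": -0.132,"rx": 0,"ry": 0,"rz": 0,"gripper": 1},
    {"tx": 0.063,"ty": 0,"tz": -0.127,"rx": 0,"ry": 0,"rz": 0,"gripper": 1},
    {"tx": 0.073,"ty": 0,"tz": -0.12,"rx": 0,"ry": 0,"rz": 0,"gripper": 1},
    {"tx": 0.085,"ty": 0,"tz": -0.115,"rx": 0,"ry": 0,"rz": 0,"gripper": 1},
    {"tx": 0.095,"ty": 0,"tz": -0.105,"rx": 0,"ry": 0,"rz": 0,"gripper": 1},
    {"tx": 0,"ty": 0,"tz": 0,"rx": 0,"ry": 0,"rz": 0,"gripper": 1},
  ],
)

```text
clock: 20.18
ee_pos: [0.5046, -0.059, 0.1072]
ee_rot: [0.698, 0.717, 0.001, 0.0]
contact_force: [4.8, 4.1, -6.6]
grip_width: 0.0203
grasp_force: 29.6
```

```bash
python3 - <<'E'
from h import *
s=manip.sense();print(s['joints'].round(2),s['ee_pos'].round(4),s['contact_force'].round(1))
c=manip.capture('wrist');d=manip.capture('side')
o=np.hstack([cv2.resize(c['color'],(480,360)),cv2.resize(d['color'][190:310,230:350],(315,360),interpolation=3)])
cv2.imwrite('pics/w5.png',o)
E
```

```text
[-0.16  0.58  0.33  2.01 -0.32  0.6   0.41] [ 0.5046 -0.059   0.1072] [ 4.8  4.1 -6.6]
```

View pics/w5.png

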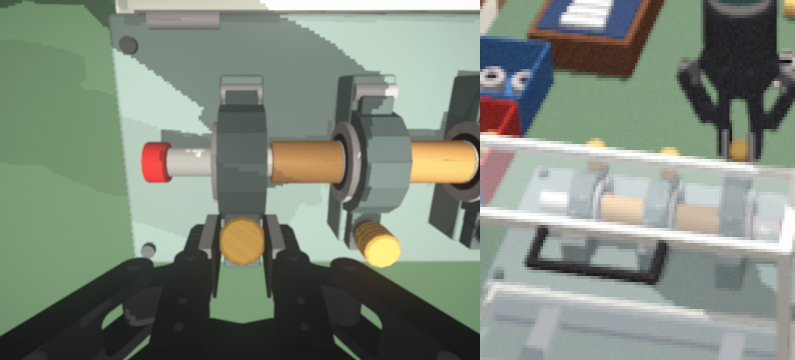

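arm_command(
  steps=[
    {"tx": 0.103,"ty": 0,"tz": -0.097,"rx": 0,"ry": 0,"rz": 0,"gripper": 1},
    {"tx": 0.11,"ty": 0,"tz": -0.088,"rx": 0,"ry": 0,"rz": 0,"gripper": 1},
    {"tx": 0.118,"ty": 0,"tz": -0.078,"rx": 0,"ry": 0,"rz": 0,"gripper": 1},
    {"tx": 0.125,"ty": 0,"tz": -0.067,"rx": 0,"ry": 0,"rz": 0,"gripper": 1},
    {"tx": 0.13,"ty": 0,"tz": -0.057,"rx": 0,"ry": 0,"rz": 0,"gripper": 1},
    {"tx": 0.09,"ty": 0,"tz": -0.03,"rx": 0,"ry": 0,"rz": 0,"gripper": 1},
    {"tx": 0,"ty": 0,"tz": 0,"rx": 0,"ry": 0,"rz": 0,"gripper": 1},
    {"tx": 0,"ty": 0,"tz": 0,"rx": 0,"ry": 0,"rz": 0,"gripper": 1},
  ],
)

```text
clock: 21.28
ee_pos: [0.5036, -0.0204, 0.1321]
ee_rot: [0.698, 0.716, 0.0, 0.001]
contact_force: [5.6, 0.5, -6.5]
grip_width: 0.0205
grasp_force: 29.6
```

```bash
python3 - <<'E'
from h import *
s=manip.sense();print(s['joints'].round(2),s['ee_pos'].round(4),s['contact_force'].round(1),s['grip_width'])
c=manip.capture('wrist');d=manip.capture('side')
o=np.hstack([cv2.resize(c['color'],(480,360)),cv2.resize(d['color'][190:310,230:350],(315,360),interpolation=3)])
cv2.imwrite('pics/w6.png',o)
E
```

```text
[-0.26  0.54  0.36  2.   -0.3   0.65  0.32] [ 0.5036 -0.0204  0.1321] [ 5.6  0.5 -6.5] 0.020504323537525605
```

View pics/w6.png

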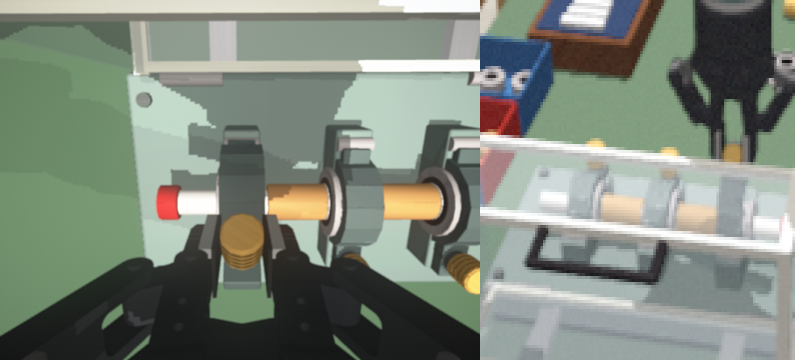

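```bash
python3 - <<'E'
from h import *
s=manip.sense();c=manip.capture('wrist')
from fit import W,p
for th in(.6,.72,.8,.9,1.0):
    a=np.arctan2(41,-92)-th;r=100.7
    f=lambda r,a:proj(c,W(p,(-85,46+r*np.cos(a),.078+r*np.sin(a)/1000)),s)*.75
    a2=np.arctan2(19,-92)-th
    print(th,f(r,a).round(),f(np.hypot(92,19),a2).round())
s=manip.sense();print(s['dq'].round(3),s['clock'])
E
```

```text
[ 0.58583242 -0.03466868  0.02448709] [[0.3, 0.3], [0.2, 0.4], [0.2, 0.3], [0.1, 1.0], [0.2, -2.9], [-0.3, 0.6], [-0.1, 0.7], [-0.2, 0.6], [0.4, -0.4], [-1.1, 0.2]]
handle [ 0.5879 -0.1176  0.19  ]
opened [0.5798 0.2103 0.219 ]
hinge [0.5835 0.0603 0.045 ]
bn [ 0.502  -0.0827  0.119 ]
bm [ 0.587  -0.0807  0.119 ]
bf [ 0.6719 -0.0786  0.119 ]
cap [0.5847 0.0113 0.078 ]
0.6 [235. 267.] [236. 268.]
0.72 [235. 255.] [236. 263.]
0.8 [235. 245.] [236. 257.]
0.9 [235. 230.] [235. 248.]
1.0 [234. 213.] [235. 237.]
[ 0.001 -0.001 -0.    -0.002  0.     0.002  0.001] 21.525
```

```bash
python3 -c "
from station import manip
print(manip.close_job())"
```

```text
the job is handed in; nothing more can be done
None
```

The job is handed in: the hood was swung open onto its stop, the near bolt gave under the tap (about 6 mm down on its spring), and its cap is held open at about 0.9 rad. I tapped only the near bolt, because it gave first, and I never touched the other two caps or the loose parts. The simulator has not reported a verdict.

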